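Seat the card in the tester and hold the cam lever at full lift

TASK

Take the wider of the two circuit cards out of the rack and slide it fully home into the slot of the card tester. Then let go of it, swing the tester's cam lever up until it lifts the probe plate to its very highest point (too far and the plate sinks again), and finish while still holding the lever there with the gripper fingers, because it springs back when released. Leave the narrower card and the other things on the bench where they are.

Things in the scene. Friction and masses are not known exactly. Their poses are not given: they have to be found in the camera images.
- tester: Fixed card tester, yaw within 15 deg: grey base 20 mm thick, x -70..110, y -75..105 mm about its origin, on the bench under the middle of the card slot; x points away from the robot. On it an aluminium slot block 34 x 112 mm, top at 65 mm; 65 mm behind the slot (+x) the probe plate, upright between two guide channels (y = +-76 mm, 140 mm tall) over two cam discs. Cam lever on the +y side.
- slot (a point): Centre of the mouth of the tester's upright card slot, 65 mm over the bench; axes as the tester's. The slot runs along y: 92.6 mm long (y) by 8.2 mm wide (x), 45 mm deep, with a bevel round the mouth 5 mm wide and 8 mm deep.
- slot_floor (a point): Centre of the slot's floor, 45 mm under the mouth (20 mm over the bench). A card fully home has its origin here.
- cam_axis (a point): Point on the cam lever's axis, 55 mm over the bench, level with the middle of the grip pin along y; in the tester's frame x 65, y 126 mm. The lever turns about the tester's y axis.
- cam_lever: Steel lever, 110 mm from axis to grip pin; two eccentric discs on its shaft carry the probe plate. Origin on the axis. At rest it points to the robot (-x), 15 deg above level; it swings up and over to +x, 1.9 rad to a stop. Lift is highest when it stands straight up (1.3 rad from rest), lower before and beyond. A spring always drives it back to rest (1 N at the pin at rest, 2.6 N upright).
- grip_pin (a point): Middle of the black grip pin at the lever's free end: round bar, 14 mm diameter, 46 mm long, along y, sticking out to the +y side of the lever arm (arm 8 mm thick, its face 23 mm to -y of this point). It can be pinched from above across x and then turns between the fingers. About 84 mm over the bench at rest, 165 mm when the lever is upright.
- probe_plate: Upright aluminium probe plate 10 (x) x 150 (y) x 45 mm, loose in its guide channels, resting on the cam discs; origin at the middle of its underside, 78 mm over the bench at rest, 95 mm at the highest lift. Brass probes on it point at the slot. Raised only by the cam lever.
- rack: Fixed black card rack 130 (x) x 120 (y) x 38 mm, origin under its centre, yaw within 20 deg. Two parallel slots along y at x = -35 and +35 mm, each 93 x 9 mm, 30 mm deep (floor 8 mm over the bench), each holding one upright card; either card may be in either slot.
- wide_card: Wider green circuit card, standing upright: board 90 mm wide (y), 6 thick (x), 95 tall, with a black grip rib on its top edge, 10 mm thick (x), 40 long (y), 24 tall, its top 117 mm over the foot. Origin at the middle of its foot, z up. About 0.14 kg. May go into the tester slot either way round.
- wide_card_rib (a point): Middle of the wide card's grip rib, 107 mm over its foot.
- narrow_card: The other card, same build but only 60 mm wide, standing in the other rack slot; to be left there. Origin at the middle of its foot.
- flux_jar: Bystander: amber jar with a cap, 45 tall, diameter 36 mm, between the rack and the tester. Leave it alone.
- solder_spool: Bystander: grey solder spool standing on a flange, 36 tall, diameter 54 mm, to the left of the tester. Leave it alone.
- heatsink: Bystander: finned aluminium heatsink 40 x 40 x 24 mm, beyond the rack. Leave it alone.
- screwdriver: Bystander: blue-handled screwdriver lying flat, length 180 mm, beyond the tester. Leave it alone.
- parts_tray: Bystander: open blue three-compartment tray 120 x 80 x 28 mm, to the right of the rack. Leave it alone.
- tip_tin: Bystander: small steel tin, 35 tall, diameter 48 mm, beyond the rack. Leave it alone.
There are look-alikes about, which are no part of the job. Of the things that look like the probe_plate, the smaller one is meant.

How it is judged:
By the outcome, as a careful person would: the job done as asked, in the order asked, and still so for the second after the job is handed in, while the arm keeps its last pose, push and grip.
It also fails if it takes over 58 s, if anything falls off the work surface, if the arm or the gripper's body presses on something with over 40 N, if the wrist force passes 120 N, or if a joint passes its speed limit or range.

ROBOT

A 7-joint arm with a two-finger parallel gripper is mounted at the origin on the work surface. World frame = base frame: x ahead of the robot, y to its left, z up, the work surface at z = 0. Lengths are in m, angles in rad, forces in N, time in s.
With the tool pointing down it reaches from about 0.4 to 0.85 m from the base axis. Payload 4.5 kg.
Tool frame: the origin (TCP) lies midway between the tips of the shut fingers; the grasp point (between the pads) lies 19 mm behind it; z points along the fingers, y is the line along which they close (so a half turn about z gives the same grasp; the last joint's range is limited). The gripper opens to 88 mm and grips with 3 to 60 N. Pads are 18 mm wide; open, the fingers measure 123 mm over their backs; the gripper's body (75 mm by 187 mm) begins 45 mm behind the grasp point.
Start: joints at [1.265, 0.689, -0.195, 1.565, 0.157, 0.902, -0.215], TCP at [0.208, -0.589, 0.239] pointing down, gripper open.
Joint ranges: [-3.01, 3.01], [-0.46, 2.08], [-1.47, 1.51], [0.13, 2.56], [-1, 4.14], [0.04, 2.09], [-2.66, 2.66]. Speed limits (rad/s): [2.57, 2.57, 3.14, 3.14, 3.14, 3.14, 3.14].

INTERFACE

Orientations are given as a unit quaternion [w, x, y, z].
In Python, from workcell import read_state, read_camera, job_done, regions_of, mark_of gives the robot as it stands.
- The arm moves only by the tool arm_command, never from a script. Its argument "moves" is a list of rows, each a list of 5 numbers: the shift along the tool's x, y, z in units of 40 mm (1.0 is 40 mm), then the turn about the tool's z in rad, then the closure, from -1 (fully open) to 1 (shut). In form: [[tx, ty, tz, twist, grip], ...]. A call has exactly 8 rows; each row shifts and turns the commanded pose from where the row before left it, along the tool's axes as they then stand; what a row does not reach is not made up. A row lasts 1/12 s, in which the tool goes at most 41.7 mm and 7.16 degrees, less where a joint would pass 70% of its speed; a pose out of reach is approached as far as the arm can. A call is refused whole if a number of a shift passes 1 or a number of a turn 0.125, either way. A call with a gripper value outside its range is refused whole. The fingers move at their own pace and stop on an object; "newtons" is the grip in N (left out, the last holds). Time passes only in rows, so rows that do not move let the fingers close, or fill a call up. It gives the time, the measured TCP pose, the force, the opening and the grip force at its end, in the units of the state.
- read_state(): the state, without advancing time (a new reading comes with each control period).
- read_camera(name): name is "side" or "top"; returns a dict with "img" (400x640x3 uint8, red, green, blue), "mtx" (3x3 intrinsics, pixels), "origin" and "rotation" of the camera in the world. Camera axes: x right, y down, z forward; pixel columns grow to the right and rows downward; lengths in m; the calibration is good to about 2 mm. A picture is of the moment at which its call begins. There is no depth.
- job_done(): hands the job in; it is judged then, once.
Trained networks look in the newest picture that a camera, given by its name, has taken for a name from the list of things; names that differ only in an ending like _2 or _b are one class to them, and where a whole thing is asked for, a point or a joint stands for the part that bears it (a point fixed in the world has none). Each returns a list of dicts, best first, with "p" (0 to 1); they miss things now and then, are a little off and sometimes report something else, mostly with a low value. They report only what shows in the picture. A call takes as long as a camera call. They do not tell look-alikes from the thing itself.
- regions_of(camera, label): "mask" (400x640 bool, what is visible of it) and "bbox" ([left, top, right, bottom] in pixels, round what is visible of it).
- mark_of(camera, label): "xy" ([column, row] in pixels: a listed point, or the origin of a listed thing).
The state is a dict: "time": time; "joint_pos": joint angles; "joint_velocities": joint speeds; "joint_torque": joint torques, N m; "position": TCP position; "ee_rot": TCP orientation; "ft_force": force on the tool from outside, world axes, zero at the start; "ft_torque": the same for the moment, N m; "grip_width": opening from 0.0 (shut) to 1.0 (fully open); "grip_force": force on a finger pad.
Only numpy, scipy, OpenCV 4.12 (cv2) and the standard library are available. Lean on these libraries where they do the work, as an engineer would, in place of code of your own. Each camera call takes 0.05 s, during which the arm holds its last target. There are 200 camera calls.

## Working session

There is one attempt and no reset: what is moved stays moved. The work goes in short steps, Python scripts to look and compute and a tool call to move; the robot and the scene stay as the last step left them, time stands still between calls to the robot, and variables do not carry over. Pictures are saved under pics/ and viewed, at most 10 in all, crops included, and the job is handed in when it is done.

Besides the shell and the picture viewer there is one more tool, called after "Request:" as a command line: name --pt "numbers of a row" for each row, then --argument value for the rest. arm_command: Moves the arm, as the interface text tells. Its arguments: {"type":"object","properties":{"moves":{"type":"array","items":{"type":"array","items":{"type":"number"}}},"newtons":{"type":"number"}},"required":["moves"]}

```bash
ls; mkdir -p pics
cat > h.py <<'E'
import numpy as np, cv2
from workcell import *
def cam(n):
    c=read_camera(n); return c
def ray(c,uv):
    K=np.array(c['mtx']);R=np.array(c['rotation']);d=R@np.linalg.solve(K,[uv[0],uv[1],1.]);return np.array(c['origin']),d/np.linalg.norm(d)
def atz(c,uv,z):
    o,d=ray(c,uv);return o+d*(z-o[2])/d[2]
def tri(*cu):
    A=np.zeros((3,3));b=np.zeros(3)
    for c,uv in cu:
        o,d=ray(c,uv);P=np.eye(3)-np.outer(d,d);A+=P;b+=P@o
    x=np.linalg.solve(A,b)
    e=[np.linalg.norm((np.eye(3)-np.outer(d,d))@(x-o)) for o,d in (ray(c,uv) for c,uv in cu)]
    return x,e
def proj(c,X):
    p=np.array(c['mtx'])@(np.array(c['rotation']).T@(np.array(X)-c['origin']));return p[:2]/p[2]
E
python3 - <<'E'
from h import *
for n in('top','side'):
    c=cam(n);cv2.imwrite(f'pics/{n}0.png',c['img'][:,:,::-1]);print(n,c['origin'],np.round(c['rotation'],3).tolist(),np.round(c['mtx'],1).tolist())
    for l in['slot','slot_floor','cam_axis','grip_pin','probe_plate','rack','wide_card','wide_card_rib','narrow_card','tester']:
        print(l,[(np.round(m['xy']).tolist(),round(m['p'],2)) for m in mark_of(n,l)][:4])
s=read_state();print(s['time'],s['position'],s['ee_rot'],s['ft_force'],s['grip_width'])
E
```

```text
pics
top [ 0.3125321  -0.02934535  1.25998662] [-0.067, 0.706, -0.702, 0.071] [[465.1, 0.0, 315.9], [0.0, 465.1, 197.8], [0.0, 0.0, 1.0]]
slot [([240.0, 208.0], 0.55)]
slot_floor [([242.0, 212.0], 0.8)]
cam_axis [([195.0, 177.0], 0.86), ([397.0, 155.0], 0.51), ([162.0, 241.0], 0.22)]
grip_pin []
probe_plate [([247.0, 183.0], 0.94), ([380.0, 292.0], 0.68), ([257.0, 130.0], 0.39), ([239.0, 211.0], 0.22)]
rack [([388.0, 200.0], 0.58)]
wide_card [([395.0, 189.0], 0.68), ([310.0, 231.0], 0.34)]
wide_card_rib [([405.0, 175.0], 0.84)]
narrow_card [([388.0, 212.0], 0.78), ([402.0, 177.0], 0.59)]
tester [([242.0, 213.0], 0.93)]
side [0.12628068 0.98576375 1.12154367] [0.081, -0.182, 0.897, -0.395] [[477.2, 0.0, 315.7], [0.0, 477.2, 201.0], [0.0, 0.0, 1.0]]
slot [([304.0, 257.0], 0.85), ([340.0, 186.0], 0.39)]
slot_floor [([306.0, 266.0], 0.74)]
cam_axis [([262.0, 284.0], 0.83), ([361.0, 160.0], 0.51), ([334.0, 157.0], 0.32)]
grip_pin [([294.0, 291.0], 0.74)]
probe_plate [([406.0, 211.0], 0.71)]
rack [([341.0, 186.0], 0.6), ([360.0, 156.0], 0.38)]
wide_card [([335.0, 181.0], 0.77), ([297.0, 338.0], 0.65), ([288.0, 246.0], 0.46)]
wide_card_rib [([332.0, 159.0], 0.79), ([270.0, 273.0], 0.41)]
narrow_card [([345.0, 193.0], 0.65), ([303.0, 257.0], 0.26)]
tester [([304.0, 272.0], 0.68)]
1.1 [ 0.20835332 -0.5892454   0.23871204] [-7.58462100e-07  9.85593457e-01  1.69131717e-01 -2.08223982e-06] [ 0.66302922 -0.03309514  0.26463763] 1.001488465430595
```

View pics/top0.png

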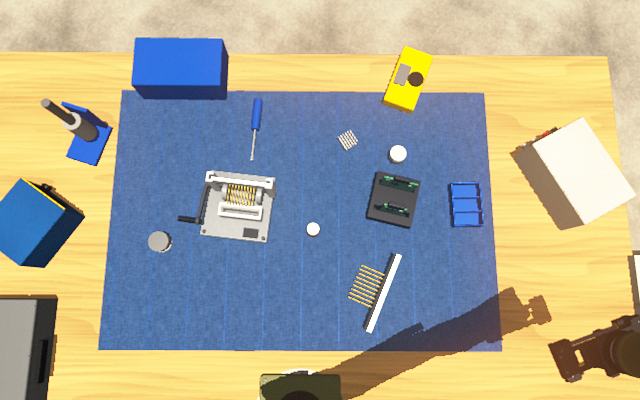

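View pics/side0.png

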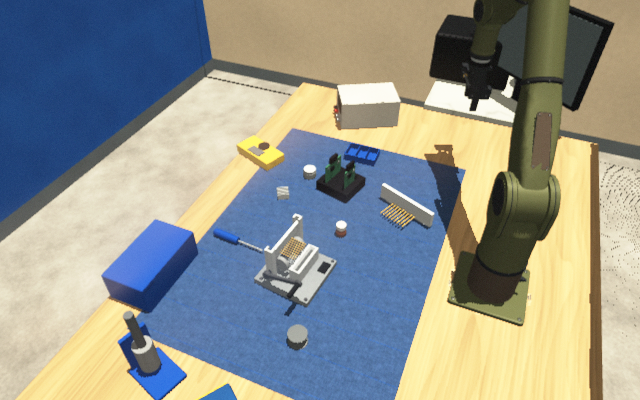

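The top view shows the tester at about (238,208), with its lever pin at (187,219). The rack is at (393,200) with two cards, ribs near (400,181) and (392,208). A larger loose probe plate lies at (380,292), which is the look-alike. The side view shows the tester at (295,265) and the rack at (341,183).

The probe-plate candidates are top (247,183) and (380,292). The one in the tester is smaller and sits in the guides, so it is the one meant. For the cards I'll enlarge the rack.

Run:
```python
from h import *
t=cv2.imread('pics/top0.png');s=cv2.imread('pics/side0.png')
f=lambda i,x,y,w,h:cv2.resize(i[y:y+h,x:x+w],(400,300),interpolation=cv2.INTER_CUBIC)
cv2.imwrite('pics/crop1.png',np.vstack([np.hstack([f(t,353,160,80,60+0),f(s,305,145,80,60)]),np.hstack([f(t,170,160,120,90),f(s,240,205,120,90)])]))
```

```text
(no output)
```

View pics/crop1.png

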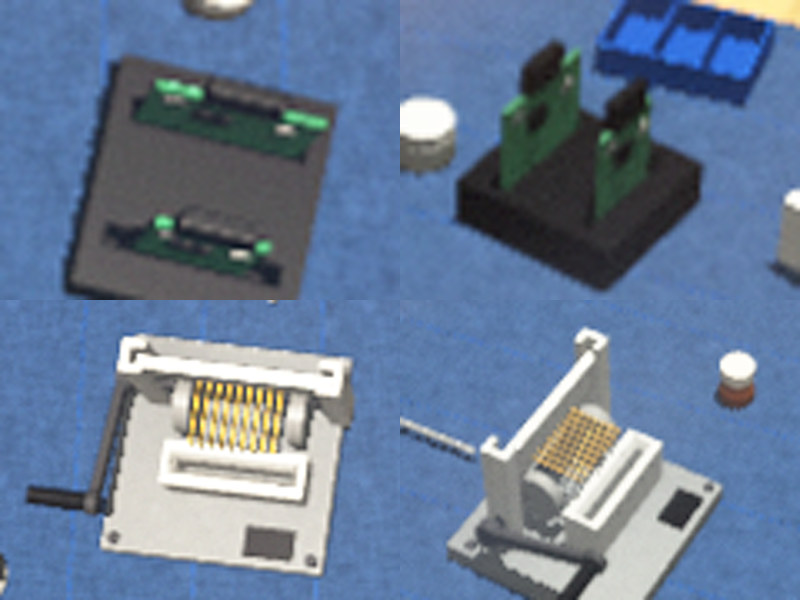

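The far card, rib at top (402,179) and side (333,158), is clearly the wider one: its board spans ~90 mm and fills the slot. The near one, at (392,207), is narrow. Next I'll fit the poses by aligning model edges in both views.

```bash
cat >> h.py <<'E'
from scipy.spatial.transform import Rotation as Rn
from scipy.optimize import minimize
def cam(n):
    c=read_camera(n);q=c['rotation'];c['rotation']=Rn.from_quat([q[1],q[2],q[3],q[0]]).as_matrix();return c
def rect(x0,x1,y0,y1,z):
    p=[(x0,y0,z),(x1,y0,z),(x1,y1,z),(x0,y1,z)];return [(p[i],p[(i+1)%4]) for i in range(4)]
def box(x0,x1,y0,y1,z0,z1):
    return rect(x0,x1,y0,y1,z1)
def world(P,q):
    c,s=np.cos(q[2]),np.sin(q[2]);P=np.array(P);z=P[:,2]+(q[3] if len(q)>3 else 0);return np.c_[q[0]+c*P[:,0]-s*P[:,1],q[1]+s*P[:,0]+c*P[:,1],z]
def samp(edges):
    return [np.linspace(a,b,40) for a,b in edges]
def grad(c):
    g=cv2.cvtColor(c['img'],cv2.COLOR_RGB2LAB).astype(np.float32);m=0
    for k in range(3):
        h=cv2.GaussianBlur(g[:,:,k],(0,0),.8);m=m+np.hypot(cv2.Sobel(h,-1,1,0),cv2.Sobel(h,-1,0,1))
    return np.minimum(m,np.percentile(m,98))/np.percentile(m,98)
def projs(c,X):
    p=(X-c['origin'])@c['rotation']@np.array(c['mtx']).T;return (p[:,:2]/p[:,2:]).astype(np.float32)
def score(q,E,cams,gs):
    s=0
    for c,g,e in zip(cams,gs,E):
        u=projs(c,world(np.vstack(e),q));s+=cv2.remap(g,u[:,:1].copy(),u[:,1:].copy(),cv2.INTER_LINEAR).mean()
    return s
def fit(q0,E,cams,sig=3,span=(.015,.015,.08,0)):
    q0=np.array(q0,float);rng=np.random.default_rng(0);best=None;gs=[cv2.GaussianBlur(grad(c),(0,0),1.0) for c in cams]
    f=lambda q:-score(q,E,cams,gs)
    qs=q0+rng.uniform(-1,1,(1500,len(q0)))*np.array(span)[:len(q0)]
    v=[f(q) for q in qs];rs=[minimize(f,qs[i],method='Nelder-Mead',options=dict(xatol=1e-4,fatol=1e-5,initial_simplex=np.vstack([qs[i],qs[i]+np.diag([.003,.003,.015,.003][:len(q0)])]))) for i in np.argsort(v)[:5]]
    rs.sort(key=lambda r:r.fun);return rs[0].x,-rs[0].fun,[np.round(r.x,4).tolist() for r in rs[1:3]]
m=1e-3
TEST=samp(rect(-70*m,110*m,-75*m,105*m,20*m)+rect(-17*m,17*m,-56*m,56*m,65*m)+rect(-9.1*m,9.1*m,-51.3*m,51.3*m,65*m))
RACK=samp(rect(-65*m,65*m,-60*m,60*m,38*m))
def CARD(w,ztop=1):
    a=[((0,s*w/2,z0),(0,s*w/2,95*m)) for s in(-1,1) for z0 in(45*m,)]
    return samp(rect(-3*m,3*m,-w/2,w/2,95*m)+rect(-5*m,5*m,-20*m,20*m,117*m)+a)
def draw(c,edges,q,col=(255,0,0),k=5,x=0,y=0,img=None):
    for e in edges:
        u=((projs(c,world(e,q))-[x,y]+.5)*k).astype(int)
        cv2.polylines(img,[u.reshape(-1,1,2)],False,col,1)
def zoom(c,x,y,w,h,k): return cv2.resize(c['img'][y:y+h,x:x+w],None,fx=k,fy=k,interpolation=cv2.INTER_CUBIC)
E
cat > a.py <<'E'
from h import *
t,s=cam('top'),cam('side')
g=atz(t,(241,209),.065);r=atz(t,(393,200),.038);w=atz(t,(402,179.5),.11)
print(g,r,w)
qt,f,o=fit([g[0],g[1],-.1],[TEST,TEST],[t,s]);print('test',np.round(qt,4),f,o)
qr,f,o=fit([r[0],r[1],-.2],[RACK,RACK],[t,s]);print('rack',np.round(qr,4),f,o)
qw,f,o=fit([w[0],w[1],qr[2],.008],[CARD(.09)]*2,[t,s],span=(.012,.012,.05,.006));print('card',np.round(qw,4),f,o)
c,sn=np.cos(qr[2]),np.sin(qr[2]);d=qw[:2]-qr[:2];print('card in rack',c*d[0]+sn*d[1],-sn*d[0]+c*d[1])
rows=[]
for (C,x1,y1,x2,y2) in((t,353,160,185,160),(s,300,145,240,205)):
    a=zoom(C,x1,y1,80,75,4);b=zoom(C,x2,y2,110,75,4)
    draw(C,RACK,qr,(255,255,0),4,x1,y1,a);draw(C,CARD(.09),qw,(255,0,0),4,x1,y1,a);draw(C,TEST,qt,(255,0,0),4,x2,y2,b)
    rows.append(np.hstack([a,b]))
cv2.imwrite('pics/fit1.png',np.vstack(rows)[:,:,::-1])
for n,C in(('top',t),('side',s)):
    print(n,[(l,np.round(projs(C,world([p],q))[0],1).tolist()) for l,p,q in(('slot',(0,0,.065),qt),('cam',(.065,.126,.055),qt),('rib',(0,0,.107),qw),('pin',(.065-.106,.126,.084),qt))])
E
python3 a.py
```

```text
[0.51858421 0.15913981 0.065     ] [ 0.55005998 -0.24251494  0.038     ] [ 0.58932152 -0.25433617  0.11      ]
test [ 0.5151  0.1586 -0.1113] 0.938205361366272 [[0.515, 0.1586, -0.111], [0.515, 0.1587, -0.113]]
rack [ 0.5491 -0.2406 -0.2497] 0.7164853811264038 [[0.5491, -0.2407, -0.2469], [0.549, -0.2405, -0.2454]]
card [ 0.5904 -0.2557 -0.2609  0.0031] 1.054638385772705 [[0.5905, -0.2558, -0.2618, 0.0027], [0.5904, -0.2556, -0.2611, 0.003]]
card in rack 0.04375147548879707 -0.004406992399939868
top [('slot', [241.1999969482422, 210.3000030517578]), ('cam', [198.3000030517578, 181.5]), ('rib', [402.5, 179.10000610351562]), ('pin', [188.6999969482422, 219.10000610351562])]
side [('slot', [304.3999938964844, 257.5]), ('cam', [261.70001220703125, 281.1000061035156]), ('rib', [332.8999938964844, 159.0]), ('pin', [293.70001220703125, 289.79998779296875])]
```

View pics/fit1.png

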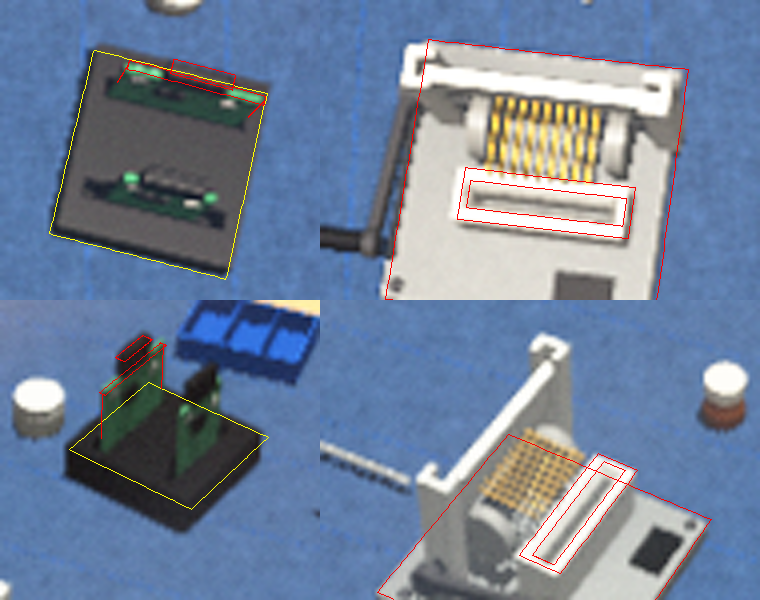

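The tester fit is good. The rack and card fits are off, so I'll enlarge the card for hand-picked points.

Run:
```python
from h import *
t,s=cam('top'),cam('side')
a=zoom(t,374,165,50,40,8);b=zoom(s,316,146,50,64,8)
a=zoom(t,374,165,50,64,8)
im=np.hstack([a,b]);
for i in range(0,800,80): im[::4,i]=255
for j in range(0,512,80): im[j,::4]=255
cv2.imwrite('pics/z2.png',im[:,:,::-1])
for l in('wide_card_rib','wide_card','rack'):
    for n in('top','side'): print(l,n,[(np.round(m['xy'],1).tolist(),round(m['p'],2)) for m in mark_of(n,l)][:2])
```

```text
wide_card_rib top [([400.8, 177.2], 0.56), ([255.7, 129.6], 0.56)]
wide_card_rib side [([333.1, 159.0], 0.61)]
wide_card top [([393.4, 188.8], 0.6)]
wide_card side [([332.2, 183.9], 0.59), ([306.5, 266.7], 0.54)]
rack top [([392.4, 198.5], 0.78), ([387.6, 212.7], 0.29)]
rack side [([341.1, 186.7], 0.61), ([294.6, 290.8], 0.44)]
```

View pics/z2.png

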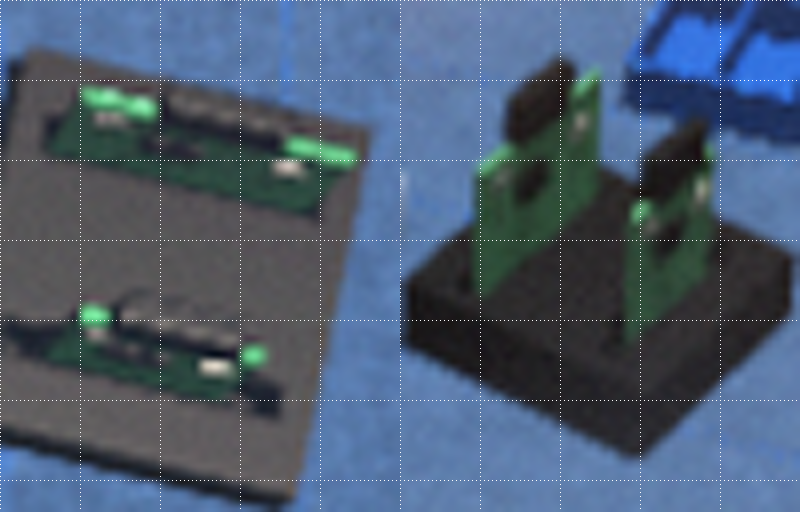

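The far card's board top edge runs top (383.5,176.6)–(418.1,183.9) and side (325.3,167.4)–(340.5,154.5), with the grey rib on it. The rack corners are also visible. I'll triangulate from these.

Run:
```python
from h import *
t,s=cam('top'),cam('side')
T=lambda x,y:(374+x/8-.5,165+y/8-.5)
S=lambda x,y:(316+(x-400)/8-.5,146+y/8-.5)
P={}
for n,a,b in(('brdL',(80,98),(477,178)),('brdR',(357,156),(600,70)),('rib',(226,116),(543,79)),('rackFR',(370,128),None),('rackFL',(22,52),None),('rackNR',(297,490),None)):
    if b: P[n],e=tri((t,T(*a)),(s,S(*b)));print(n,np.round(P[n],4),np.round(e,4))
    else: P[n]=atz(t,T(*a),.038);print(n,np.round(P[n],4))
v=P['brdL']-P['brdR'];print('yaw card',np.arctan2(-v[0],v[1]),np.linalg.norm(v),(P['brdL']+P['brdR'])/2)
v=P['rackFL']-P['rackFR'];print('yaw rack',np.arctan2(-v[0],v[1]),np.linalg.norm(v))
v=P['rackFR']-P['rackNR'];y=np.arctan2(v[1],v[0]);print('yaw rack',y,np.linalg.norm(v))
for S2,a in(('left',(405,282)),('right',(793,258))):print(S2,atz(s,S(*a),.038))
```

```text
brdL [ 0.5991 -0.2084  0.1026] [0.0011 0.0011]
brdR [ 0.578  -0.2959  0.1065] [0.0006 0.0006]
rib [ 0.5862 -0.2496  0.1308] [0.0006 0.0006]
rackFR [ 0.6042 -0.3164  0.038 ]
rackFL [ 0.6299 -0.1992  0.038 ]
rackNR [ 0.4808 -0.2874  0.038 ]
yaw card -0.23695428824248216 0.09011318522456632 [ 0.58857212 -0.25211341  0.1045659 ]
yaw rack -0.21629069954309893 0.11990762918968068
yaw rack -0.23085747904666296 0.12672562409518578
left [ 0.63178637 -0.20351924  0.038     ]
right [ 0.47941783 -0.28594197  0.038     ]
```

Request:
arm_command --pt "0.73 -0.3 0 0 -1" --pt "0.73 -0.3 0 0 -0.5" --pt "0.73 -0.3 0 0 -0.2" --pt "0.73 -0.3 0 0 -0.2" --pt "0.73 -0.3 0 0 -0.2" --pt "0.73 -0.3 0 0 -0.2" --pt "0.73 -0.3 0 0 -0.2" --pt "0.73 -0.3 0 0 -0.2" --newtons 30

```text
time: 2.37
position: [0.3976, -0.4198, 0.2389]
ee_rot: [0.0, 0.986, 0.169, 0.0]
ft_force: [-0.1, -0.6, -0.0]
grip_width: 0.602
grip_force: 0.0
```

Request:
arm_command --pt "0.73 -0.3 0 0 -0.2" --pt "0.73 -0.3 0 0 -0.2" --pt "0.73 -0.3 0 0 -0.2" --pt "0.73 -0.3 0 0 -0.2" --pt "0.73 -0.3 0 0 -0.2" --pt "0.73 -0.3 0 0 -0.2" --pt "0.73 -0.3 0 0 -0.2" --pt "0.6 -0.25 0 0 -0.2"

```text
time: 3.03
position: [0.5825, -0.2537, 0.2388]
ee_rot: [-0.0, 0.985, 0.17, 0.001]
ft_force: [-0.8, -0.6, 0.2]
grip_width: 0.596
grip_force: 0.0
```

Request:
arm_command --pt "0 0 0 -0.125 -0.2" --pt "0 0 0.1 -0.125 -0.2" --pt "0 0 0.1 -0.125 -0.2" --pt "0 0 0.1 -0.125 -0.2" --pt "0 0 0.1 -0.125 -0.2" --pt "0 0 0.1 -0.125 -0.2" --pt "0 0 0.1 -0.125 -0.2" --pt "0 0 0 -0.125 -0.2"

```text
time: 3.7
position: [0.5801, -0.2562, 0.2139]
ee_rot: [-0.001, 0.782, 0.623, -0.0]
ft_force: [0.7, 0.6, -0.2]
grip_width: 0.601
grip_force: 0.0
```

```bash
cat >> h.py <<'E'
def to(x,y,z,yaw):
    "shift (units, tool axes) and twist to reach a pose with tool y along yaw"
    s=read_state();q=s['ee_rot'];R=Rn.from_quat([q[1],q[2],q[3],q[0]]).as_matrix()
    a=np.arctan2(R[1,1],R[0,1]);d=(yaw-a+np.pi/2)%np.pi-np.pi/2
    print('t',round(s['time'],2),'pos',np.round(s['position'],4),'yaw',round(a,4),'tilt',np.round(R[:2,2],4),'F',np.round(s['ft_force'],1),'w',round(s['grip_width']*88,1),'gf',round(s['grip_force'],1))
    print('units',np.round(R.T@(np.array([x,y,z])-s['position'])/.04,3),'twist',round(-d,3),'j7',round(s['joint_pos'][6],2))
E
python3 -c "
from h import *
to(.5873,-.2515,.099,-.232)"
```

```text
t 3.7 pos [ 0.5801 -0.2562  0.2139] yaw -0.2249 tilt [-0.0013  0.0002] F [ 0.7  0.6 -0.2] w 52.9 gf 0.0
units [0.154 0.154 2.872] twist 0.007 j7 -0.2
```

Request:
arm_command --pt "0.15 0.15 0 0.007 -0.2" --pt "0 0 0.45 0 -0.2" --pt "0 0 0.45 0 -0.2" --pt "0 0 0.45 0 -0.2" --pt "0 0 0.45 0 -0.2" --pt "0 0 0.45 0 -0.2" --pt "0 0 0.4 0 -0.2" --pt "0 0 0.1 0 -0.2"

```text
time: 4.37
position: [0.5869, -0.2509, 0.1022]
ee_rot: [-0.002, 0.787, 0.617, -0.001]
ft_force: [-1.0, -0.5, 0.4]
grip_width: 0.601
grip_force: 0.0
```

```bash
python3 -c "
from h import *
to(.5873,-.2515,.099,-.232)
t,s=cam('top'),cam('side')
cv2.imwrite('pics/g3.png',np.hstack([zoom(t,374,150,50,64,8),zoom(s,306,126,50,64,8)])[:,:,::-1])"
```

```text
t 4.37 pos [ 0.5869 -0.2509  0.1022] yaw -0.241 tilt [-0.0036  0.001 ] F [-1.  -0.5  0.4] w 52.9 gf 0.0
units [-0.013  0.014  0.081] twist -0.009 j7 -0.28
```

View pics/g3.png

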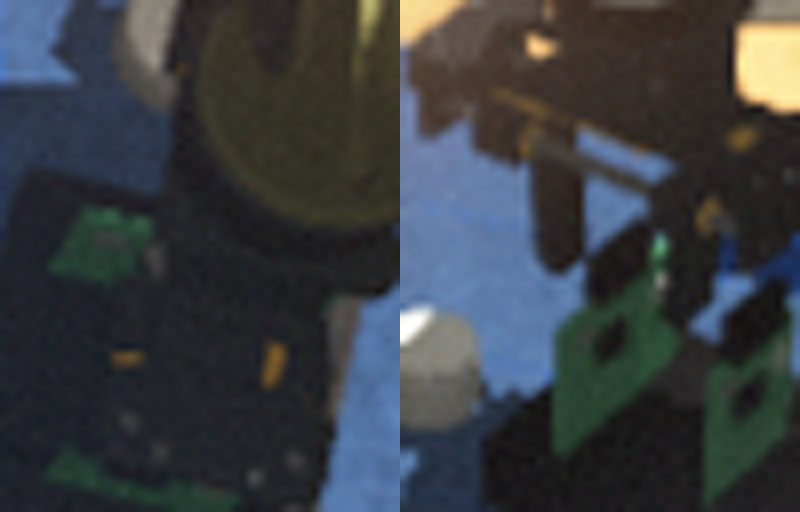

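The fingers straddle the far card's rib: one lies beyond it at side (376,155), the other between the ribs. Closing now.

Request:
arm_command --pt "0 0 0.08 -0.009 0.3" --pt "0 0 0 0 0.6" --pt "0 0 0 0 1" --pt "0 0 0 0 1" --pt "0 0 0 0 1" --pt "0 0 0 0 1" --pt "0 0 0 0 1" --pt "0 0 0 0 1" --newtons 30

```text
time: 5.13
position: [0.5889, -0.252, 0.1019]
ee_rot: [0.001, 0.783, 0.622, 0.001]
ft_force: [2.3, -0.2, -0.8]
grip_width: 0.113
grip_force: 29.6
```

```bash
python3 -c "
from h import *
to(.5873,-.2515,.19,-.232)"
```

```text
t 5.13 pos [ 0.5889 -0.252   0.1019] yaw -0.2293 tilt [ 0.0027 -0.0005] F [ 2.3 -0.2 -0.8] w 9.9 gf 29.6
units [ 0.003 -0.037 -2.203] twist 0.003 j7 -0.27
```

Request:
arm_command --pt "0 0 -0.15 0 1" --pt "0 0 -0.3 0 1" --pt "0 0 -0.35 0 1" --pt "0 0 -0.35 0 1" --pt "0 0 -0.35 0 1" --pt "0 0 -0.35 0 1" --pt "0 0 -0.35 0 1" --pt "0 0 -0.3 0 1" --newtons 45

```text
time: 5.8
position: [0.5869, -0.2514, 0.2032]
ee_rot: [-0.0, 0.783, 0.622, -0.001]
ft_force: [-0.2, -0.2, -1.3]
grip_width: 0.111
grip_force: 44.7
```

```bash
python3 -c "
from h import *
to(.515,.1586,.2,-.111)"
```

```text
t 5.8 pos [ 0.5869 -0.2514  0.2032] yaw -0.2288 tilt [-0.0014  0.0001] F [-0.2 -0.2 -1.3] w 9.7 gf 44.7
units [ 9.576 -4.075  0.084] twist -0.118 j7 -0.21
```

Request:
arm_command --pt "0.3 -0.13 0 0 1" --pt "0.6 -0.25 0 0 1" --pt "0.7 -0.3 0 0 1" --pt "0.7 -0.3 0 0 1" --pt "0.7 -0.3 0 0 1" --pt "0.7 -0.3 0 0 1" --pt "0.7 -0.3 0 0 1" --pt "0.7 -0.3 0 0 1"

```text
time: 6.47
position: [0.5472, -0.0309, 0.2012]
ee_rot: [-0.001, 0.783, 0.622, -0.001]
ft_force: [0.9, 0.4, -1.6]
grip_width: 0.106
grip_force: 44.7
```

Request:
arm_command --pt "0.7 -0.3 0 0 1" --pt "0.7 -0.3 0 0 1" --pt "0.7 -0.3 0 0 1" --pt "0.7 -0.3 0 0 1" --pt "0.7 -0.3 0 0 1" --pt "0.6 -0.25 0 0 1" --pt "0.35 -0.15 0 0 1" --pt "0 0 0 -0.06 1"

```text
time: 7.13
position: [0.5127, 0.1636, 0.2016]
ee_rot: [-0.002, 0.761, 0.648, 0.0]
ft_force: [1.0, 0.1, -1.4]
grip_width: 0.111
grip_force: 44.7
```

Request:
arm_command --pt "0 0 0 -0.058 1" --pt "0 0 0 0 1" --pt "0 0 0 0 1" --pt "0 0 0 0 1" --pt "0 0 0 0 1" --pt "0 0 0 0 1" --pt "0 0 0 0 1" --pt "0 0 0 0 1"

```text
time: 7.8
position: [0.5156, 0.1573, 0.2015]
ee_rot: [0.0, 0.745, 0.667, -0.0]
ft_force: [-0.1, -0.0, -1.1]
grip_width: 0.108
grip_force: 44.7
```

```bash
python3 -c "
from h import *
to(.515,.1586,.2,-.111)
t,s=cam('top'),cam('side')
a=zoom(t,190,140,100,100,4);b=zoom(s,250,170,100,100,4)
cv2.imwrite('pics/i4.png',np.hstack([a,b])[:,:,::-1])
for n in('top','side'):print([(np.round(m['xy'],1).tolist(),round(m['p'],2)) for l in('wide_card','wide_card_rib') for m in mark_of(n,l)[:2]])
"
```

```text
t 7.8 pos [0.5156 0.1573 0.2015] yaw -0.1115 tilt [ 0.     -0.0001] F [-0.1 -0.  -1.1] w 9.5 gf 44.7
units [ 0.031 -0.018  0.038] twist -0.001 j7 -0.85
[]
[([302.3, 245.3], 0.94), ([340.2, 233.6], 0.19), ([304.5, 221.5], 0.8)]
```

View pics/i4.png

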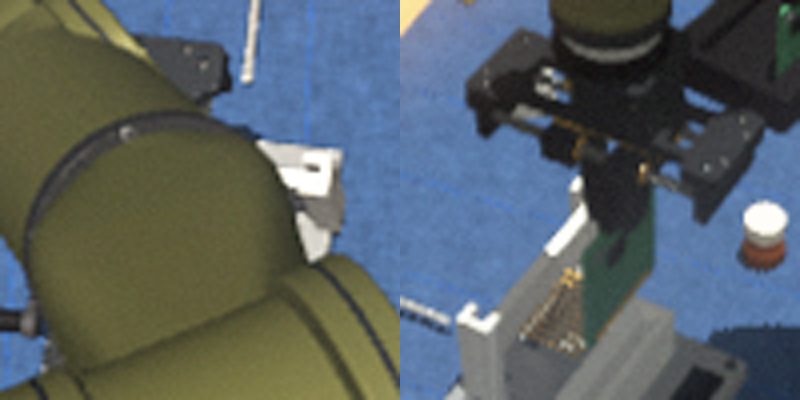

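The card hangs over the slot block. In the side view its foot corners are at about (295,256) and (313,238). I'll compare these with the expected projection.

```bash
python3 -c "
from h import *
s=cam('side');st=read_state();p=st['position']
q=[p[0],p[1],-.1115,p[2]-.102+.008]
print(np.round(projs(s,world([(0,.045,0),(0,-.045,0),(0,.045,.09),(0,-.045,.09),(0,0,0),(0,0,.107)],q)),1).tolist())
E=samp([((0,.045,.0),(0,.045,.075)),((0,-.045,.0),(0,-.045,.075)),((0,-.045,0),(0,.045,0))])
g=[cv2.GaussianBlur(grad(s),(0,0),1.)]
best=max((score([q[0]+.995*dx+.111*dy,q[1]-.111*dx+.995*dy,q[2],q[3]+dz],[E],[s],g),dx,dy,dz) for dx in [0] for dy in np.arange(-.01,.0101,.001) for dz in np.arange(-.012,.0121,.001))
print(best)
"
```

```text
[[296.0, 257.79998779296875], [312.0, 237.1999969482422], [295.0, 235.5], [311.79998779296875, 215.0], [304.20001220703125, 247.3000030517578], [303.5, 220.60000610351562]]
(np.float32(0.41710407), 0, np.float64(-0.006000000000000004), np.float64(1.0408340855860843e-17))
```

Request:
arm_command --pt "0.03 -0.02 0.1 0 1" --pt "0 0 0.2 0 1" --pt "0 0 0.2 0 1" --pt "0 0 0.2 0 1" --pt "0 0 0.15 0 1" --pt "0 0 0.1 0 1" --pt "0 0 0.1 0 1" --pt "0 0 0.1 0 1"

```text
time: 8.82
position: [0.5152, 0.1592, 0.1552]
ee_rot: [-0.0, 0.745, 0.667, 0.001]
ft_force: [-0.1, 2.4, 3.1]
grip_width: 0.108
grip_force: 44.7
```

```bash
python3 -c "
from h import *
to(.515,.1586,.114,-.111)"
```

```text
t 8.82 pos [0.5152 0.1592 0.1552] yaw -0.1109 tilt [0.0006 0.0009] F [-0.1  2.4  3.1] w 9.5 gf 44.7
units [-0.017 -0.003  1.03 ] twist 0.0 j7 -0.89
```

Request:
arm_command --pt "0.03 0 0.05 0 1" --pt "0.02 0 0.08 0 1" --pt "0 0 0.08 0 1" --pt "0 0 0.08 0 1" --pt "0 0 0 0 1" --pt "0 0 0 0 1" --pt "0 0 0 0 1" --pt "0 0 0 0 1"

```text
time: 9.48
position: [0.5154, 0.1611, 0.1439]
ee_rot: [-0.0, 0.745, 0.667, 0.001]
ft_force: [1.1, 3.6, -3.6]
grip_width: 0.113
grip_force: 44.8
```

```bash
python3 -c "
from h import *
to(.515,.1586,.114,-.111);print(read_state()['ft_torque'])"
```

```text
t 9.48 pos [0.5154 0.1611 0.1439] yaw -0.1108 tilt [0.0007 0.0008] F [ 1.1  3.6 -3.6] w 9.9 gf 44.8
units [-0.063 -0.004  0.748] twist 0.0 j7 -0.91
[ 1.0147149  -0.47025745  0.03593543]
```

Request:
arm_command --pt "0.03 0 0.05 0 1" --pt "0 0 0.08 0 1" --pt "0 0 0.08 0 1" --pt "0 0 0.08 0 1" --pt "0 0 0.08 0 1" --pt "0 0 0.08 0 1" --pt "0 0 0.08 0 1" --pt "0 0 0 0 1"

```text
time: 10.15
position: [0.5152, 0.1618, 0.122]
ee_rot: [-0.0, 0.745, 0.667, -0.0]
ft_force: [2.4, 3.3, -3.6]
grip_width: 0.109
grip_force: 44.8
```

```bash
python3 -c "
from h import *
to(.515,.1586,.114,-.111);print(read_state()['ft_torque'])"
```

```text
t 10.15 pos [0.5152 0.1618 0.122 ] yaw -0.1109 tilt [-0.0003 -0.0002] F [ 2.4  3.3 -3.6] w 9.6 gf 44.8
units [-0.08   0.003  0.201] twist 0.0 j7 -0.93
[ 0.82553045 -0.57895584 -0.05344779]
```

Request:
arm_command --pt "0 0 0.05 0 1" --pt "0 0 0.05 0 1" --pt "0 0 0.05 0 1" --pt "0 0 0.05 0 1" --pt "0 0 0.03 0 1" --pt "0 0 0.03 0 1" --pt "0 0 0.03 0 1" --pt "0 0 0 0 1"

```text
time: 10.82
position: [0.5166, 0.1629, 0.1136]
ee_rot: [0.001, 0.745, 0.667, 0.002]
ft_force: [-2.0, 3.1, 21.3]
grip_width: 0.111
grip_force: 45.0
```

```bash
python3 -c "
from h import *
to(.515,.1586,.114,-.111);print(read_state()['ft_torque'])"
```

```text
t 10.82 pos [0.5166 0.1629 0.1136] yaw -0.1106 tilt [0.004  0.0012] F [-2.   3.1 21.3] w 9.8 gf 45.0
units [-0.11  -0.027 -0.009] twist 0.0 j7 -0.93
[ 0.46472683  0.41406527 -0.0340755 ]
```

Request:
arm_command --pt "0 0 0 0 0.6" --pt "0 0 0 0 0.3" --pt "0 0 0 0 0.25" --pt "0 0 -0.05 0 0.25" --pt "0 0 -0.1 0 0.25" --pt "0 0 -0.3 0 0.25" --pt "0 0 -0.5 0 0.25" --pt "0 0 -0.7 0 0.25"

```text
time: 11.48
position: [0.5137, 0.1608, 0.1763]
ee_rot: [-0.001, 0.745, 0.667, -0.003]
ft_force: [0.9, 0.9, -0.2]
grip_width: 0.376
grip_force: 0.0
```

```bash
python3 -c "
from h import *
to(.515,.1586,.19,-.111)"
```

```text
t 11.48 pos [0.5137 0.1608 0.1763] yaw -0.1109 tilt [-0.0047 -0.0023] F [ 0.9  0.9 -0.2] w 33.1 gf 0.0
units [-0.053  0.037 -0.343] twist 0.0 j7 -0.88
```

Request:
arm_command --pt "0 0 -0.7 0 0.1" --pt "0 0 -0.5 0 0.1" --pt "0 0 0 0 0.1" --pt "0 0 0 0 0.1" --pt "0 0 0 0 0.1" --pt "0 0 0 0 0.1" --pt "0 0 0 0 0.1" --pt "0 0 0 0 0.1"

```text
time: 12.15
position: [0.5147, 0.1616, 0.2242]
ee_rot: [-0.0, 0.745, 0.667, -0.001]
ft_force: [-0.2, 0.6, 0.2]
grip_width: 0.45
grip_force: 0.0
```

```bash
python3 -c "
from h import *
t,s=cam('top'),cam('side')
print([(l,np.round(m['xy'],1).tolist(),round(m['p'],2)) for l in('grip_pin','wide_card','wide_card_rib') for m in mark_of('side',l)[:2]])
for z in(.084,):
  print(atz(t,(186.6,218.6),z),atz(s,(294,291),z)); print(tri((t,(186.6,218.6)),(s,(294,291))))
q=[.5155,.16,-.111,.02]
print(projs(s,world([(0,0,0),(0,0,.107),(-.0413,.126,.064)],q)))
to(.4881,.2898,.21,-.111)
cv2.imwrite('pics/h5.png',zoom(s,250,190,100,100,6)[:,:,::-1])
"
```

```text
[('grip_pin', [291.5, 292.5], 0.69), ('grip_pin', [306.5, 271.7], 0.52), ('wide_card', [303.2, 265.5], 0.61), ('wide_card', [349.2, 189.8], 0.59), ('wide_card_rib', [302.0, 243.7], 0.69)]
[0.48966379 0.29386312 0.084     ] [0.48589519 0.29178332 0.084     ]
(array([0.48744081, 0.29293331, 0.08552059]), [np.float64(0.0020151324735676185), np.float64(0.00201513247356753)])
[[304.3791  267.7486 ]
 [303.71307 243.28894]
 [293.45993 290.14642]]
t 12.4 pos [0.5152 0.1619 0.2249] yaw -0.1109 tilt [-0.0003 -0.0002] F [-0.  -0.2 -0.5] w 39.6 gf 0.0
units [ 3.104 -1.027  0.372] twist 0.0 j7 -0.84
```

View pics/h5.png

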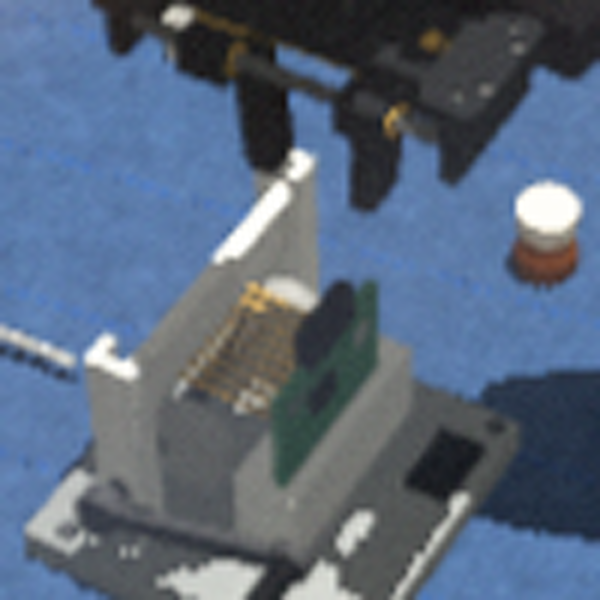

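The card is home in the slot: its rib is at side (302,244), as predicted for fully seated. Moving over the pin next.

Request:
arm_command --pt "0.3 -0.1 0 0 0.1" --pt "0.6 -0.2 0 0 0.1" --pt "0.6 -0.2 0 0 0.1" --pt "0.6 -0.2 0 0 0.1" --pt "0.6 -0.2 0 0 0.1" --pt "0.45 -0.14 0 0 0.1" --pt "0 0 0.4 0 0.1" --pt "0 0 0.4 0 0.1" --newtons 20

```text
time: 13.07
position: [0.4872, 0.2956, 0.1936]
ee_rot: [-0.001, 0.744, 0.668, 0.002]
ft_force: [-0.2, -0.7, -1.4]
grip_width: 0.451
grip_force: 0.0
```

```bash
python3 -c "
from h import *
to(.4878,.2915,.066,-.111)"
```

```text
t 13.07 pos [0.4872 0.2956 0.1936] yaw -0.1071 tilt [0.0019 0.0035] F [-0.2 -0.7 -1.4] w 39.7 gf 0.0
units [-0.111  0.021  3.191] twist 0.004 j7 -1.07
```

Request:
arm_command --pt "-0.05 0.02 0.3 0 0.1" --pt "0 0 0.5 0 0.1" --pt "0 0 0.5 0 0.1" --pt "0 0 0.5 0 0.1" --pt "0 0 0.5 0 0.1" --pt "0 0 0.4 0 0.1" --pt "0 0 0.2 0 0.1" --pt "0 0 0 0 0.1"

```text
time: 13.73
position: [0.4871, 0.2899, 0.0755]
ee_rot: [-0.0, 0.745, 0.667, -0.001]
ft_force: [0.0, -0.7, -0.8]
grip_width: 0.449
grip_force: 0.0
```

```bash
python3 -c "
from h import *
to(.4878,.2915,.066,-.111)
s=cam('side');cv2.imwrite('pics/p6.png',zoom(s,245,220,100,100,6)[:,:,::-1])"
```

```text
t 13.73 pos [0.4871 0.2899 0.0755] yaw -0.11 tilt [-0.0026 -0.0014] F [ 0.  -0.7 -0.8] w 39.5 gf 0.0
units [0.041 0.013 0.238] twist 0.001 j7 -1.15
```

View pics/p6.png

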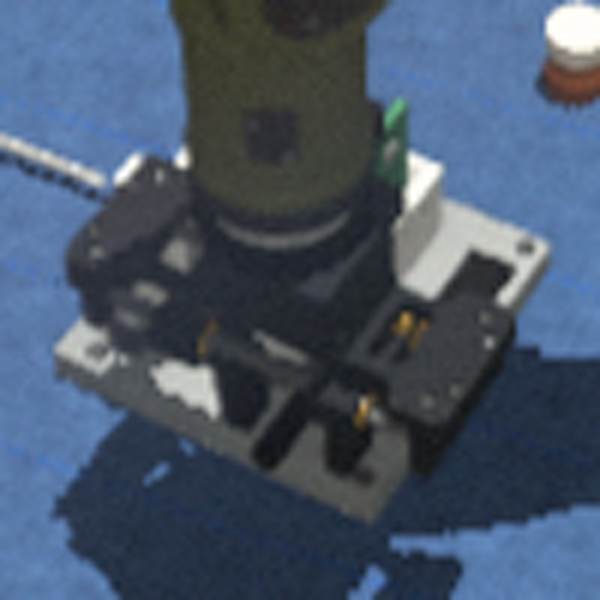

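The pin's black end is at side (290,296), between the two fingers at (285,287) and (302,295). Lowering a little, then closing.

Request:
arm_command --pt "0.04 0 0.15 0 0.1" --pt "0 0 0.07 0 0.3" --pt "0 0 0 0 0.6" --pt "0 0 0 0 1" --pt "0 0 0 0 1" --pt "0 0 0 0 1" --pt "0 0 0 0 1" --pt "0 0 0 0 1" --newtons 20

```text
time: 14.45
position: [0.4904, 0.2912, 0.0687]
ee_rot: [0.001, 0.746, 0.666, 0.001]
ft_force: [5.3, -1.2, -1.5]
grip_width: 0.154
grip_force: 20.0
```

```bash
python3 -c "
from h import *
to(.4878,.2915,.066,-.111)"
```

```text
t 14.45 pos [0.4904 0.2912 0.0687] yaw -0.1121 tilt [0.0029 0.0008] F [ 5.3 -1.2 -1.5] w 13.6 gf 20.0
units [ 0.001 -0.067  0.068] twist -0.001 j7 -1.16
```

Request:
arm_command --pt "0 0.1 -0.23 0 1" --pt "0 0.1 -0.22 0 1" --pt "0 0.12 -0.21 0 1" --pt "0 0.13 -0.2 0 1" --pt "0 0.15 -0.19 0 1" --pt "0 0.16 -0.18 0 1" --pt "0 0.18 -0.16 0 1" --pt "0 0.19 -0.15 0 1" --newtons 25

```text
time: 15.12
position: [0.5276, 0.2869, 0.1293]
ee_rot: [-0.003, 0.744, 0.668, -0.005]
ft_force: [-9.4, 0.7, 3.7]
grip_width: 0.149
grip_force: 25.0
```

```bash
python3 -c "
from h import *
a=[.5155,.1610];c,s=np.cos(-.111),np.sin(-.111)
p=[a[0]+c*.065-s*.126,a[1]+s*.065+c*.126];print('axis',p)
to(p[0],p[1],.146,-.111)"
```

```text
axis [np.float64(0.5940572759121707), np.float64(0.2790243805374935)]
t 15.12 pos [0.5276 0.2869 0.1293] yaw -0.1082 tilt [-0.0107 -0.0018] F [-9.4  0.7  3.7] w 13.1 gf 25.0
units [-0.017  1.67  -0.434] twist 0.003 j7 -1.04
```

Request:
arm_command --pt "0 0.2 -0.13 0 1" --pt "0 0.21 -0.11 0 1" --pt "0 0.22 -0.09 0 1" --pt "0 0.23 -0.07 0 1" --pt "0 0.23 -0.05 0 1" --pt "0 0.24 -0.03 0 1" --pt "0 0.15 -0.01 0 1" --pt "0 0 0 0 1"

```text
time: 15.78
position: [0.5907, 0.2799, 0.1503]
ee_rot: [-0.001, 0.745, 0.667, -0.001]
ft_force: [-4.7, -1.7, 8.3]
grip_width: 0.147
grip_force: 25.0
```

Request:
arm_command --pt "0 0 0 0 1" --pt "0 0 0 0 1" --pt "0 0 0 0 1" --pt "0 0 0 0 1" --pt "0 0 0 0 1" --pt "0 0 0 0 1" --pt "0 0 0 0 1" --pt "0 0 0 0 1"

```text
time: 16.45
position: [0.5898, 0.28, 0.1503]
ee_rot: [-0.001, 0.745, 0.667, -0.002]
ft_force: [-3.2, -2.0, 8.4]
grip_width: 0.149
grip_force: 25.0
```

```bash
python3 -c "
from h import *
to(.594,.279,.150,-.111)
for n in('side','top'):
  c=cam(n);print(n,[(l,np.round(m['xy'],1).tolist(),round(m['p'],2)) for l in('grip_pin','cam_axis','probe_plate','wide_card_rib') for m in mark_of(n,l)[:2]])
  if n=='side':
    cv2.imwrite('pics/l7.png',zoom(c,225,200,120,100,6)[:,:,::-1])
    print([(l,projs(c,world([p],[.5155,.161,-.111]))[0].round(1).tolist()) for l,p in(('pin',(.065,.126,.165)),('axis',(.065,.126,.055)),('plate95',(.065,0,.095)),('plate78',(.065,0,.078)))])
"
```

```text
t 16.45 pos [0.5898 0.28   0.1503] yaw -0.1099 tilt [-0.0039 -0.0007] F [-3.2 -2.   8.4] w 13.1 gf 25.0
units [-0.013  0.106  0.008] twist 0.001 j7 -0.94
side [('grip_pin', [258.0, 257.5], 0.77), ('cam_axis', [260.9, 284.9], 0.61), ('probe_plate', [406.0, 212.6], 0.92), ('probe_plate', [286.9, 242.8], 0.79), ('wide_card_rib', [307.4, 244.0], 0.63)]
[('pin', [257.8999938964844, 255.6999969482422]), ('axis', [261.20001220703125, 281.6000061035156]), ('plate95', [284.5, 242.89999389648438]), ('plate78', [284.79998779296875, 246.8000030517578])]
top [('grip_pin', [466.0, 203.4], 0.73), ('cam_axis', [238.6, 211.4], 0.44), ('probe_plate', [378.6, 292.5], 0.9), ('probe_plate', [245.9, 185.0], 0.82), ('wide_card_rib', [233.9, 204.4], 0.41), ('wide_card_rib', [163.5, 243.1], 0.16)]
```

View pics/l7.png

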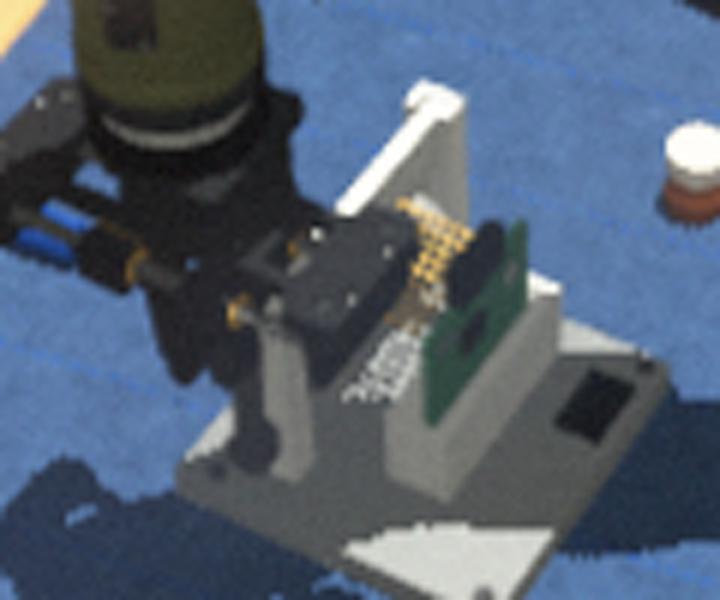

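The card stays seated and the plate is raised, matching the predicted 95 mm lift at about (285,243). The pin is at (258,257), near upright. I estimate about 4 mm more along +x and will remove some downward push, then check the lever arm's angle.

Request:
arm_command --pt "0 0.05 -0.03 0 1" --pt "0 0.05 -0.02 0 1" --pt "0 0 0 0 1" --pt "0 0 0 0 1" --pt "0 0 0 0 1" --pt "0 0 0 0 1" --pt "0 0 0 0 1" --pt "0 0 0 0 1"

```text
time: 17.62
position: [0.5949, 0.2793, 0.1508]
ee_rot: [-0.001, 0.745, 0.667, -0.001]
ft_force: [-5.2, 0.1, -0.4]
grip_width: 0.147
grip_force: 25.0
```

```bash
python3 -c "
from h import *
to(.594,.279,.150,-.111)
c=cam('side');g=cv2.cvtColor(c['img'],cv2.COLOR_RGB2GRAY)
for r in range(258,280): print(r,g[r,258:280].tolist())
for a in (80,90,100):
  for k in(0,.03,.06,.09):
    print(a,k,projs(c,world([(.065-k*np.cos(np.radians(a)),.103,.055+k*np.sin(np.radians(a)))],[.5155,.161,-.111]))[0].round(1).tolist())
"
```

```text
t 17.62 pos [0.5949 0.2793 0.1508] yaw -0.1104 tilt [-0.0029 -0.0006] F [-5.2  0.1 -0.4] w 12.9 gf 25.0
units [-0.01  -0.022  0.021] twist 0.001 j7 -0.94
258 [41, 39, 43, 43, 39, 42, 45, 43, 46, 75, 119, 127, 121, 122, 117, 116, 70, 47, 44, 46, 46, 51]
259 [41, 38, 41, 46, 44, 42, 42, 44, 51, 76, 118, 125, 127, 123, 116, 119, 68, 50, 47, 48, 45, 52]
260 [55, 44, 43, 46, 47, 45, 45, 52, 54, 74, 118, 125, 126, 117, 115, 116, 71, 45, 47, 43, 50, 50]
261 [75, 46, 45, 45, 42, 47, 50, 53, 53, 67, 115, 127, 123, 124, 117, 117, 72, 53, 51, 47, 48, 67]
262 [87, 51, 42, 46, 41, 49, 54, 55, 59, 61, 116, 124, 126, 125, 120, 117, 78, 57, 53, 45, 63, 80]
263 [100, 86, 71, 54, 50, 53, 59, 56, 57, 53, 112, 128, 128, 124, 122, 117, 104, 83, 60, 48, 75, 90]
264 [115, 115, 103, 96, 84, 65, 58, 53, 59, 55, 111, 126, 126, 122, 124, 115, 117, 108, 76, 68, 87, 94]
265 [114, 115, 115, 116, 113, 72, 58, 55, 57, 54, 101, 122, 127, 123, 123, 116, 120, 116, 91, 85, 88, 92]
266 [118, 114, 113, 117, 120, 76, 58, 58, 57, 55, 93, 120, 125, 122, 121, 114, 118, 115, 103, 90, 89, 88]
267 [123, 116, 115, 116, 130, 90, 
[... 1103 characters left out ...]
85, 70, 60, 55, 65, 81, 77, 68, 63, 62, 64, 71, 108, 125, 130, 125, 121, 107, 92, 86, 82, 87]
279 [84, 79, 70, 64, 73, 86, 87, 82, 78, 73, 74, 83, 96, 105, 109, 118, 115, 100, 88, 85, 85, 83]
80 0 [265.79998779296875, 276.0]
80 0.03 [266.6000061035156, 270.0]
80 0.06 [267.3999938964844, 263.79998779296875]
80 0.09 [268.20001220703125, 257.3999938964844]
90 0 [265.79998779296875, 276.0]
90 0.03 [265.0, 269.20001220703125]
90 0.06 [264.20001220703125, 262.20001220703125]
90 0.09 [263.3999938964844, 254.89999389648438]
100 0 [265.79998779296875, 276.0]
100 0.03 [263.3999938964844, 268.6000061035156]
100 0.06 [261.1000061035156, 260.8999938964844]
100 0.09 [258.6000061035156, 253.10000610351562]
```

The lever arm's image slope is about 0.10 px/row, against a predicted 0.114 for upright, -0.13 for 10° short and 0.31 for 10° over. The lever is upright and the pinch is holding, so I'm handing in.

```bash
python3 -c "
from workcell import job_done
print(job_done())"
```

```text
the job is handed in; nothing more can be done
None
```

The wide card is fully home in the tester slot and released, and the gripper is holding the cam lever upright at peak plate lift; the job was handed in at about 18 s on the robot's clock, with no verdict returned.

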